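# Clamp the terrine mould in the screw press

### The arm

A 6-joint arm with a two-finger parallel gripper is mounted at the origin on a cart in front of the work surface, level with it; the furniture and walls round the work are solid. World frame = base frame: x ahead of the robot, y to its left, z up, the work surface at z = 0. Lengths are in m, angles in degrees, forces in N, time in s.
With the tool pointing down it reaches from about 0.35 to 0.875 m from the base axis. Payload 4.2 kg.
Tool frame: the origin (TCP) lies between the finger pads; the fingertips stand 25 mm ahead of it and the grasp point (between the pads) lies 6 mm ahead of it (r.tips_ahead is the distance from the TCP to the fingertips, in m); z points along the fingers, y is the direction in which the jaws open and shut (so a half turn about z gives the same grasp; the last joint's range is limited). The gripper opens to 87 mm and grips with 3 to 60 N. Pads are 19 mm wide; open, the fingers measure 117 mm over their backs; the gripper's body (75 mm by 190 mm) begins 51 mm behind the grasp point.
Start: joints at [-56.975, 22.042, 0.453, 0, -68.411, -14.817], TCP at [0.195, -0.594, 0.248] pointing down, gripper open.
Joint ranges: [-179.83, 179.83], [-69.29, 118.12], [-61.27, 80.66], [-181.25, 117.63], [-171.15, -9.14], [-177.46, 177.46]. Speed limits (degrees/s): [159.86, 159.86, 180, 180, 180, 180].

### API

Orientations are given as a 3x3 rotation matrix whose columns are the frame's x, y, z axes.
In Python, from station import r, vision, finish_job gives the robot as it stands.
- The arm moves only by the shell command python3 -m jog 'ROWS'. ROWS is a JSON object of lists of equal length, an entry for each row: "rot": the turn, a rotation vector about the world's x, y, z in degrees, a list of three; "delta_pos": the shift along the world's x, y, z in mm, a list of three; "grip": the opening in per cent of the stroke, from 0 (shut) to 100 (fully open). A call has 1 to 10 rows; each row shifts and turns the commanded pose from where the row before left it; what a row does not reach is not made up. A row lasts 1/12 s, in which the tool goes at most 41.7 mm and 7.16 degrees, less where a joint would pass 70% of its speed; a pose out of reach is approached as far as the arm can. A call with a gripper value outside its range is refused whole. The fingers move at their own pace and stop on an object; the grip force is fixed at half the most. Time passes only in rows, so rows that do not move let the fingers close. It gives the time, the measured TCP pose, the force and the opening at its end, in the units of the state.
- r.sense(): the state, without advancing time (a new reading comes with each control period).
- vision.capture(name): name is "scene" or "top" or "wrist"; returns a dict with "frame" (384x512x3 uint8, red, green, blue), "K" (3x3 intrinsics, pixels), "k1" (the pictures are not rectified: a ray, as slopes to the right and down, at radius r is drawn at 1 + k1 r^2 times it, then the intrinsics apply), "xyz" and "orientation" of the camera in the world. Camera axes: x right, y up, looking along -z (the intrinsics and any distortion apply to the point x, -y, -z); pixel columns grow to the right and rows downward; lengths in m; the calibration is good to about 2 mm. A picture is of the moment at which its call begins. There is no depth.
- finish_job(): hands the job in, once; it reports no verdict.
The state is a dict: "time_s": time; "joints": joint angles; "joint_velocities": joint speeds; "effort": joint torques, N m; "tcp_pos": TCP position; "ee_rot": TCP orientation; "wrist_force": force on the tool from outside, world axes, zero at the start; "moment": the same for the moment, N m; "gripper_width": opening from 0.0 (shut) to 1.0 (fully open).
Only numpy, scipy, OpenCV 4.12 (cv2) and the standard library are available. Lean on these libraries where they do the work, as an engineer would, in place of code of your own. Each camera call takes 0.05 s, during which the arm holds its last target. There are 200 camera calls.

### The job

Put the lidded steel terrine mould down on the open front part of the press's wooden bed, lengthwise, and let go of it; then take it again by its near end and slide it along the bed, under the raised pressing plate, until it is fully home against the two stops at the back, square and midway between the posts, and let go. Then wind the crank on top clockwise until the plate bears firmly on the mould's lid, and let go of the crank, leaving it tight. Do not disturb the brush, pepper mill or tin standing around.

Things in the scene. Friction and masses are not known exactly. Their poses are not given: they have to be found in the camera images.
- press: Screw press fixed on the cooker top. Origin on the cooker top below the vertical screw axis; x along the bed from open front (-x) to back, z up. Wooden bed 330 long (x -215 to 115), 150 wide, top at z = 18. Steel posts of 14 diameter at x = 0, y = -58 and 58 carry a dark crossbar 32 (x) by 146 (y), z = 127 to 147, with nuts to z = 155.
- press_home (a point): Point on the bed's top under the screw axis, where the centre of the mould's underside lies when it is home; axes as the press. Two dark stop blocks (12 x 14, 26 high) stand on the bed at y = -23 and 23 from here, their front faces at x = 75: home, the end wall of the mould's body touches both and its far ear lies between them.
- press_plate: Aluminium pressing plate hung on the screw under the crossbar; origin at the centre of its underside, z up. 50 (x) by 56 (y) by 10, with a guide bar to collars on the posts. Only the crank moves it, up and down: its underside starts 80 to 94 above the cooker top and meets the lid of the mould on the bed at 62.
- crank (a joint): Crank angle, rad, grows clockwise from above, lowering plate, crank and grip by 20 mm a turn. Starts at 0 to 4.4, range 0 to 14.1. At 0 the arm points along the press's +x and the plate's underside is at 94. The plate meets the mould's lid at about 10.05 and is firm 0.1 to 0.3 rad on. It stays where left. Winding takes 4 to 8 N at the grip, more once the plate bears.
- crank_knob (a point): Middle of the crank's upright wooden grip, 40 from the screw axis: round, free-spinning, 18 to 19 in diameter, 38 tall, standing on the crank arm, whose top lies 20 below this point. The point is 224 above the cooker top at crank angle 0 and sinks 20 a turn.
- mould: Closed steel terrine mould, loose, about 0.45 kg. Origin at the centre of its underside, x lengthwise, z up. Body 150 by 60 by 36 high, flat fixed lid 144 by 55, top at z = 44. At each end a stubby ear 20 wide (y), z = 20 to 32, reaching from 75 to 97 off the origin; both ends alike. It starts on the cooker top to the left or right of the press.
- scrub_brush: Wooden scrubbing brush, a bystander, 55 x 140 x 42, origin at the centre of its underside, lying on the side of the press where the mould is not.
- pepper_mill: Dark wooden pepper mill, a bystander, 58 in diameter, 160 tall, origin at the centre of its foot; stands behind on the left.
- tomato_tin: Short food tin, a bystander, 76 in diameter, 58 tall, origin at the centre of its foot; stands behind on the right.

How it is judged (in metres and radians):
On the way, in this order (a step that is already met when the one before it is completed fails the run):
1. the mould lies flat on the open front part of the bed, short of home by at least 60 mm, lengthwise within 0.4 rad, let go and at rest (z of mould in the frame of press between 0.014 and 0.022 m and angle between mould's own z axis and vertical below 0.06 rad and contact force between mould and the fingers below 0.1 N and linear speed of mould below 0.02 m/s and x of mould in the frame of press between -0.215 and -0.06 m and y of mould in the frame of press between -0.06 and 0.06 m and angle between the x axis of mould and the x axis of press, either way round below 0.4 rad), for 0.2 s.
2. the mould is slid home against the stops, square and midway between the posts, let go and at rest, the plate not yet on it (z of mould in the frame of press between 0.014 and 0.022 m and angle between mould's own z axis and vertical below 0.06 rad and x of mould in the frame of press between -0.007 and 0.006 m and y of mould in the frame of press between -0.01 and 0.01 m and angle between the x axis of mould and the x axis of press, either way round below 0.12 rad and contact force between mould and the fingers below 0.1 N and linear speed of mould below 0.02 m/s and contact force between press_plate and mould below 0.5 N), for 0.2 s.
At the end, for the whole second after the job is handed in: The mould lies flat on the bed, home against the stops (origin within 7 mm of home along the bed, 10 mm across, lengthwise within 0.12 rad), the pressing plate bears on its lid with more than 4 N, and mould and crank are let go and at rest (z of mould in the frame of press between 0.014 and 0.022 m and angle between mould's own z axis and vertical below 0.06 rad and x of mould in the frame of press between -0.007 and 0.006 m and y of mould in the frame of press between -0.01 and 0.01 m and angle between the x axis of mould and the x axis of press, either way round below 0.12 rad and contact force between press_plate and mould above 4 N and contact force between mould and the fingers below 0.1 N and linear speed of mould below 0.02 m/s and velocity of joint crank between -0.05 and 0.05 rad/s); the robot touches nothing.
It fails at once if a bystander (brush, pepper mill, tin) is moved more than 30 mm (distance of any of scrub_brush, pepper_mill, tomato_tin from where it was at the start of the episode above 0.03 m).
It fails at once if the mould is tipped by more than 0.7 rad (angle between mould's own z axis and vertical above 0.7 rad).
It also fails if it takes over 69 s, if anything falls off the work surface, if the arm or the gripper's body presses on something with over 40 N, if the wrist force passes 120 N, or if a joint passes its speed limit or range.

## Working session

There is one attempt and no reset: what is moved stays moved. The work goes in short steps, Python scripts to look and compute and a shell command to move; the robot and the scene stay as the last step left them, time stands still between calls to the robot, and variables do not carry over. Pictures are saved under pics/ and viewed, about 8 in all and at most 12, crops included, and the job is handed in when it is done.

```bash
mkdir -p pics
cat > h.py <<'E'
import numpy as np, cv2, json
from station import r, vision
def cap(n, fn=None):
    c=vision.capture(n)
    if fn: cv2.imwrite('pics/'+fn, cv2.cvtColor(c['frame'],cv2.COLOR_RGB2BGR))
    np.save('pics/'+n+'.npy',c,allow_pickle=True); return c
def load(n): return np.load('pics/'+n+'.npy',allow_pickle=True).item()
def ray(c,px):
    K=np.array(c['K']);D=np.array([c['k1'],0,0,0,0.])
    p=cv2.undistortPoints(np.array(px,float).reshape(-1,1,2),K,D,None,None,None) if False else cv2.undistortPointsIter(np.array(px,float).reshape(-1,1,2),K,D,np.eye(3),np.eye(3),(3,50,1e-9))
    p=p.reshape(-1,2); d=np.c_[p[:,0],-p[:,1],-np.ones(len(p))]
    return np.array(c['xyz']), d@np.array(c['orientation']).T
def plane(c,px,z):
    o,d=ray(c,px); return o+d*((z-o[2])/d[:,2])[:,None]
def proj(c,P):
    P=np.atleast_2d(P); q=(P-np.array(c['xyz']))@np.array(c['orientation'])
    x=q[:,0]/-q[:,2]; y=-q[:,1]/-q[:,2]; s=1+c['k1']*(x*x+y*y); K=np.array(c['K'])
    return np.c_[K[0,0]*x*s+K[0,2],K[1,1]*y*s+K[1,2]]
E
python3 - <<'E'
from h import *
for n in ['scene','top']:
    c=cap(n,n+'0.png'); print(n,c['xyz'],c['K'],c['k1']); print(np.round(c['orientation'],3))
print(r.sense())
E
```

```text
scene [-0.1206416   0.89283244  0.92270009] [[433.29232612   0.         260.11420097]
 [  0.         433.29232612 185.33968188]
 [  0.           0.           1.        ]] -0.15140892515025853
[[-0.77   0.37  -0.519]
 [-0.637 -0.418  0.648]
 [ 0.023  0.83   0.558]]
top [-0.2763702  0.1497142  1.2672518] [[482.62192105   0.         260.91836008]
 [  0.         482.62192105 187.78132973]
 [  0.           0.           1.        ]] -0.18878662438175003
[[-0.156  0.779 -0.607]
 [-0.988 -0.129  0.09 ]
 [-0.008  0.614  0.79 ]]
{'time_s': 0.1, 'joints': array([-5.69758964e+01,  2.20851945e+01,  3.89081832e-01, -2.41191147e-02,
       -6.84111494e+01, -1.48161010e+01]), 'joint_velocities': array([ 0.02691928, -0.12847472,  0.18893895,  0.24052556,  0.06372087,
        0.07864086]), 'effort': array([-4.06751878e-04, -3.91688490e+01,  1.87936270e+01,  4.23195809e+00,
        1.34389472e-02, -8.06993648e-05]), 'tcp_pos': array([ 0.19515412, -0.59324763,  0.24659434]), 'ee_rot': array([[-9.49976884e-01, -3.12319454e-01, -6.92060420e-04],
       [-3.12320204e-01,  9.49975216e-01,  1.78292413e-03],
       [ 1.00598357e-04,  1.90988116e-03, -9.99998171e-01]]), 'wrist_force': array([ 0.21365993, -0.93288226, -0.44735501]), 'moment': array([ 0.0557489 ,  0.00560272, -0.02336317]), 'gripper_width': 1.0037314242383726}
```

View pics/scene0.png

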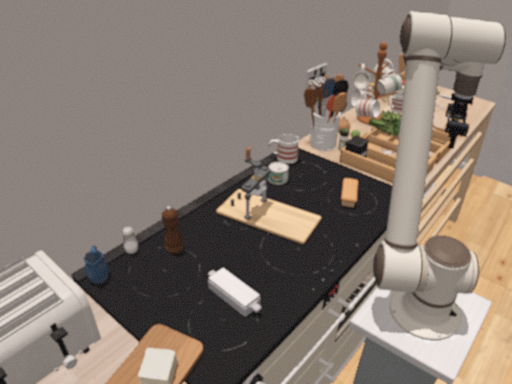

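View pics/top0.png

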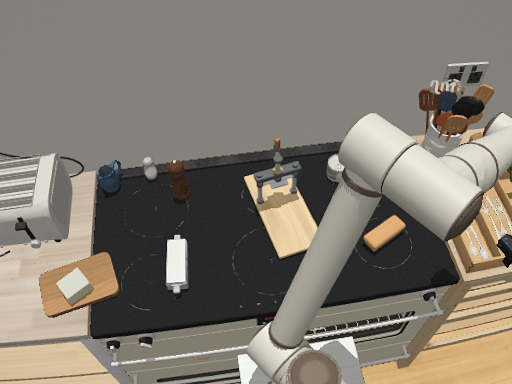

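The scene view shows the mould (white, ~(234,291)) left of the press, the bed around (268,214), and the grip at ~(249,153). In the top view they are at ~(177,263), (284,212) and (277,145). The brush is on the right at (384,232).

Run:
```python
from h import *
def blob(m,seed):
    n,l,s,ce=cv2.connectedComponentsWithStats(m.astype(np.uint8))
    ids=[i for i in range(1,n) if s[i,4]>30]; i=min(ids,key=lambda i:np.hypot(*(ce[i]-seed)))
    return (l==i).astype(np.uint8)
def show(name,b,z,c):
    k=max(cv2.findContours(b,cv2.RETR_EXTERNAL,cv2.CHAIN_APPROX_NONE)[0],key=cv2.contourArea)
    P=plane(c,k.reshape(-1,2),z)[:,:2]*1000
    R=cv2.minAreaRect(P.astype(np.float32)); print(name,b.sum(),np.round(R[0],1),np.round(R[1],1),round(R[2],2))
    return k,P
for n,ms,bs in [('scene',(234,291),(268,220)),('top',(177,263),(284,220))]:
    c=load(n); f=c['frame'].astype(int); hsv=cv2.cvtColor(c['frame'],cv2.COLOR_RGB2HSV)
    m=(f.min(2)>150)&(hsv[...,1]<50); b=blob(m,ms); 
    b2=cv2.morphologyEx(b,cv2.MORPH_OPEN,np.ones((7,7)));
    print(n);show('mould',b,.03,c);show('mould-open@44',b2,.044,c)
    w=(f[...,0]>150)&(hsv[...,1]>60)&(hsv[...,0]>8)&(hsv[...,0]<28)
    b=blob(w,bs); k,P=show('bed',b,.018,c)
    h=cv2.approxPolyDP(cv2.convexHull(k),4,True).reshape(-1,2); print(h.tolist()); print(np.round(plane(c,h,.018)[:,:2]*1000,1).tolist())
    im=cv2.cvtColor(c['frame'],cv2.COLOR_RGB2BGR)
    x0,y0,x1,y1=(200,140,330,310) if n=='scene' else (155,130,325,300)
    cv2.imwrite(f'pics/{n}crop.png',cv2.resize(im[y0:y1,x0:x1],None,fx=3.5,fy=3.5,interpolation=cv2.INTER_CUBIC))
a=cv2.imread('pics/scenecrop.png');t=cv2.imread('pics/topcrop.png')
H=595;a=cv2.resize(a,(int(a.shape[1]*H/a.shape[0]),H));t=cv2.resize(t,(H,H))
o=np.hstack([a,t]);print(o.shape,a.shape);cv2.imwrite('pics/both.png',cv2.resize(o,(800,int(o.shape[0]*800/o.shape[1]))))
```

```text
scene
mould 1026 [441.3 291.9] [ 64.4 193.6] 85.48
mould-open@44 923 [443.2 300.5] [ 63.3 163. ] 85.57
bed 2583 [592.5 -43.6] [333.6 160.1] 11.35
[[217, 209], [240, 189], [320, 218], [301, 242]]
[[740.5, 53.9], [762.5, -90.0], [443.2, -139.8], [421.3, 3.4]]
top
mould 877 [455.2 297.3] [ 59.1 164.7] 85.15
mould-open@44 843 [442.4 296.3] [ 57.9 143.9] 85.15
bed 3030 [594. -46.] [328.9 151.2] 11.13
[[245, 176], [292, 178], [317, 227], [307, 248], [278, 255]]
[[742.2, 52.8], [708.2, -100.6], [504.4, -139.0], [435.9, -92.5], [426.5, -2.4]]
(595, 1050, 3) (595, 455, 3)
```

View pics/both.png

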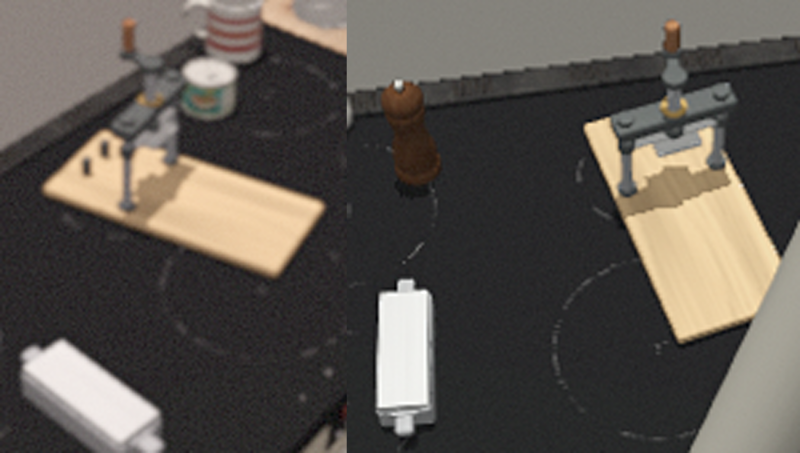

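```bash
cat >> h.py <<'E'
def tri(cs,pxs):
    A=np.zeros((3,3));b=np.zeros(3)
    for c,p in zip(cs,pxs):
        o,d=ray(c,[p]);d=d[0]/np.linalg.norm(d[0]);M=np.eye(3)-np.outer(d,d);A+=M;b+=M@o
    return np.linalg.solve(A,b)
E
python3 - <<'E'
from h import *
s,t=load('scene'),load('top')
cs={}
for n,c,box in [('s',s,(240,143,258,166)),('t',t,(268,134,288,152))]:
    hsv=cv2.cvtColor(c['frame'],cv2.COLOR_RGB2HSV);x0,y0,x1,y1=box
    m=(hsv[...,1]>110)&((hsv[...,0]<16))&(hsv[...,2]>60);mm=np.zeros_like(m);mm[y0:y1,x0:x1]=m[y0:y1,x0:x1]
    ys,xs=np.nonzero(mm);print(n,len(xs),xs.min(),xs.max(),ys.min(),ys.max());cs[n]=((xs.min()+xs.max())/2,(ys.min()+ys.max())/2)
K=tri([s,t],[cs['s'],cs['t']]);print('knob',K*1000,cs, proj(s,K),proj(t,K))
# bed edges
for n,c in [('scene',s),('top',t)]:
    f=c['frame'].astype(int);hsv=cv2.cvtColor(c['frame'],cv2.COLOR_RGB2HSV)
    w=((f[...,0]>110)&(hsv[...,1]>60)&(hsv[...,0]>8)&(hsv[...,0]<28)).astype(np.uint8)
    segs={'scene':{'right':((250,193),(313,216)),'left':((222,211),(296,240)),'front':((318,221),(303,240)),'back':((219,207),(232,196))},'top':{'left':((246,180),(276,248))}}[n]
    k=max(cv2.findContours(w[165:262,205:330],cv2.RETR_EXTERNAL,cv2.CHAIN_APPROX_NONE,offset=(205,165))[0],key=cv2.contourArea).reshape(-1,2)
    for nm,(a,b) in segs.items():
        a=np.array(a,float);b=np.array(b,float);u=(b-a)/np.linalg.norm(b-a);q=k-a
        sel=(q@u>0)&(q@u<np.linalg.norm(b-a))&(abs(q@[-u[1],u[0]])<5)
        for z in (.018,0):
            P=plane(c,k[sel],z)[:,:2]*1000;L=cv2.fitLine(P.astype(np.float32),cv2.DIST_HUBER,0,.01,.01).ravel()
            print(n,nm,z,sel.sum(),'ang',round(np.degrees(np.arctan2(L[1],L[0])),2),'pt',np.round(L[2:],1))
E
```

```text
s 24 247 249 148 158
t 53 274 279 138 148
knob [683.50341507 -40.52068972 222.68394171] {'s': (np.float64(248.0), np.float64(153.0)), 't': (np.float64(276.5), np.float64(143.0))} [[247.76114921 152.7202063 ]] [[276.60681755 143.39150779]]
scene right 0.018 72 ang 13.68 pt [ 579.8 -125.1]
scene right 0 72 ang 13.68 pt [ 593.6 -145.4]
scene left 0.018 86 ang 11.09 pt [572.3  35.4]
scene left 0 86 ang 11.09 pt [586.1  18.3]
scene front 0.018 20 ang -78.83 pt [424.  -54.4]
scene front 0 20 ang -78.83 pt [434.8 -73.2]
scene back 0.018 13 ang -77.39 pt [755.    2.8]
scene back 0 13 ang -77.39 pt [772.4 -14.9]
top left 0.018 83 ang 10.94 pt [582.6  27.8]
top left 0 83 ang 10.93 pt [594.7  26. ]
```

```bash
python3 -m jog '{"rot":[[0,0,-2.3],[0,0,-2.3],[0,0,-2.3],[0,0,-2.3],[0,0,-2.3],[0,0,-2.3],[0,0,-2.3],[0,0,-2.3],[0,0,-2.3],[0,0,-2.3]],"delta_pos":[[28,33,5],[28,33,5],[28,33,5],[28,33,5],[28,33,5],[28,33,5],[28,33,5],[28,33,5],[28,33,5],[28,33,5]],"grip":[100,100,100,100,100,100,100,100,100,100]}'
python3 -m jog '{"rot":[[0,0,0],[0,0,0],[0,0,0],[0,0,0],[0,0,0],[0,0,0],[0,0,0]],"delta_pos":[[-1,38,5],[-1,38,5],[-1,38,5],[-1,38,5],[-1,38,5],[0,0,0],[0,0,0]],"grip":[100,100,100,100,100,100,100]}'
python3 - <<'E'
from h import *
c=cap('wrist','w1.png');print(c['xyz'],c['K'][0],c['k1']);print(np.round(c['orientation'],3))
np.save('pics/w1.npy',c,allow_pickle=True)
E
```

```text
time_s: 0.93
tcp_pos: [0.4638, -0.2761, 0.2954]
ee_rot: [[-0.996, 0.085, -0.0], [0.085, 0.996, 0.0], [0.0, 0.0, -1.0]]
wrist_force: [0.6, -0.7, -1.5]
gripper_width: 0.996
time_s: 1.52
tcp_pos: [0.458, -0.0862, 0.3206]
ee_rot: [[-0.997, 0.079, 0.001], [0.079, 0.997, 0.0], [-0.001, 0.0, -1.0]]
wrist_force: [0.4, 0.6, 1.0]
gripper_width: 1.001
[ 0.38629999 -0.08188012  0.45793248] [284.59280489   0.         256.02721976] -0.05828822555514402
[[ 0.079 -0.96  -0.27 ]
 [ 0.997  0.076  0.021]
 [ 0.    -0.27   0.963]]
```

View pics/w1.png

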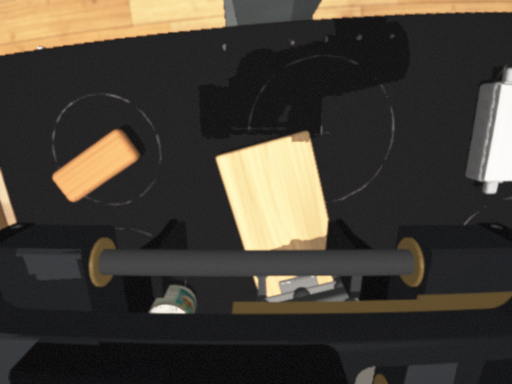

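The wrist view shows the bed's front corners at about (217,158) and (306,132), the mould at the right edge and the brush at (97,165).

```bash
cat > bed.py <<'E'
from h import *
c=np.load('pics/w1.npy',allow_pickle=True).item()
f=c['frame'].astype(int);hsv=cv2.cvtColor(c['frame'],cv2.COLOR_RGB2HSV)
w=((f[...,0]>95)&(hsv[...,1]>50)&(hsv[...,0]>8)&(hsv[...,0]<30)).astype(np.uint8);w[:120]=0;w[246:]=0;w[:,:205]=0;w[:,340:]=0
k=max(cv2.findContours(w,cv2.RETR_EXTERNAL,cv2.CHAIN_APPROX_NONE)[0],key=cv2.contourArea).reshape(-1,2)
for nm,(a,b) in {'front':((222,157),(288,138)),'r':((219,166),(242,240)),'l':((314,160),(327,215))}.items():
    a=np.array(a,float);b=np.array(b,float);u=(b-a)/np.linalg.norm(b-a);q=k-a
    sel=(q@u>0)&(q@u<np.linalg.norm(b-a))&(abs(q@[-u[1],u[0]])<5)
    for z in (.018,0):
        P=plane(c,k[sel],z)[:,:2]*1000;L=cv2.fitLine(P.astype(np.float32),cv2.DIST_HUBER,0,.01,.01).ravel()
        U=np.array([np.cos(np.radians(11)),np.sin(np.radians(11))]);V=np.array([-U[1],U[0]])
        print(nm,z,sel.sum(),'ang',round(np.degrees(np.arctan2(L[1],L[0])),2),'u',(L[2:]@U).round(1),'v',(L[2:]@V).round(1))
E
python3 bed.py
```

```text
front 0.018 66 ang -79.04 u 410.2 v -169.5
front 0 66 ang -79.04 u 412.1 v -170.1
r 0.018 74 ang 11.03 u 491.6 v -234.5
r 0 74 ang 11.03 u 496.8 v -237.8
l 0.018 55 ang 11.08 u 514.4 v -84.5
l 0 55 ang 11.08 u 520.6 v -81.6
```

```bash
python3 -m jog '{"rot":[[0,0,0],[0,0,0],[0,0,0],[0,0,0],[0,0,0],[0,0,0],[0,0,0],[0,0,0],[0,0,0],[0,0,0]],"delta_pos":[[-1,38,-8],[-1,38,-8],[-1,38,-8],[-1,38,-8],[-1,38,-8],[-1,38,-8],[-1,38,-8],[-1,38,-8],[-1,38,-8],[0,33,-8]],"grip":[100,100,100,100,100,100,100,100,100,100]}'
python3 -m jog '{"rot":[[0,0,0],[0,0,0],[0,0,0]],"delta_pos":[[0,0,-10],[0,0,0],[0,0,0]],"grip":[100,100,100]}'
python3 - <<'E'
from h import *
c=cap('wrist','w2.png')
f=c['frame'];hsv=cv2.cvtColor(f,cv2.COLOR_RGB2HSV)
m=((f.min(2)>120)&(hsv[...,1]<50)).astype(np.uint8)
for k in cv2.findContours(m,cv2.RETR_EXTERNAL,cv2.CHAIN_APPROX_NONE)[0]:
    if cv2.contourArea(k)>800:
        P=plane(c,k.reshape(-1,2),.044)[:,:2]*1000
        R=cv2.minAreaRect(P.astype(np.float32));print(cv2.boundingRect(k),np.round(R[0],1),np.round(R[1],1),R[2])
E
```

```text
time_s: 2.4
tcp_pos: [0.4496, 0.2877, 0.2393]
ee_rot: [[-0.996, 0.085, -0.001], [0.085, 0.996, -0.001], [0.001, -0.001, -1.0]]
wrist_force: [1.2, 0.3, -0.0]
gripper_width: 1.0
time_s: 2.65
tcp_pos: [0.4494, 0.2855, 0.2292]
ee_rot: [[-0.996, 0.085, -0.002], [0.085, 0.996, -0.003], [0.002, -0.003, -1.0]]
wrist_force: [-0.3, 0.2, 0.4]
gripper_width: 1.002
(463, 187, 49, 40) [519.8 568.4] [54.2 64.5] 9.67979907989502
(242, 84, 51, 158) [440.7 296.7] [ 57.9 183.7] 86.15118408203125
```

View pics/w2.png

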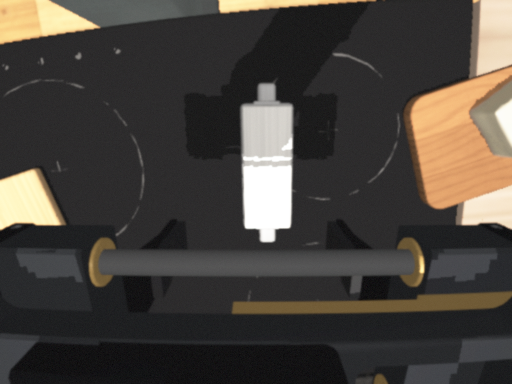

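```bash
python3 -m jog '{"rot":[[0,0,0],[0,0,0],[0,0,0],[0,0,0],[0,0,0],[0,0,0],[0,0,0],[0,0,0],[0,0,0],[0,0,0]],"delta_pos":[[-3,5,0],[-4,6,-15],[0,0,-35],[0,0,-35],[0,0,-35],[0,0,-30],[0,0,-25],[0,0,-12],[0,0,-5],[0,0,0]],"grip":[100,100,100,100,100,100,100,100,100,100]}'
python3 -m jog '{"rot":[[0,0,0],[0,0,0],[0,0,0]],"delta_pos":[[0,0,0],[0,0,0],[0,0,0]],"grip":[100,100,100]}'
```

```text
time_s: 3.53
tcp_pos: [0.4423, 0.2972, 0.038]
ee_rot: [[-0.996, 0.085, -0.001], [0.085, 0.996, -0.001], [0.001, -0.001, -1.0]]
wrist_force: [0.6, -0.3, 0.3]
gripper_width: 1.002
time_s: 3.78
tcp_pos: [0.4428, 0.2986, 0.0399]
ee_rot: [[-0.996, 0.084, 0.002], [0.084, 0.996, 0.002], [-0.002, 0.003, -1.0]]
wrist_force: [0.5, 0.0, 0.4]
gripper_width: 0.997
```

```bash
python3 -m jog '{"rot":[[0,0,0],[0,0,0],[0,0,0],[0,0,0],[0,0,0],[0,0,0],[0,0,0],[0,0,0],[0,0,0],[0,0,0]],"delta_pos":[[0,0,-6],[0,0,0],[0,0,0],[0,0,0],[0,0,0],[0,0,0],[0,0,0],[0,0,0],[0,0,0],[0,0,0]],"grip":[100,60,60,60,60,60,60,60,60,60]}'
python3 -m jog '{"rot":[[0,0,0],[0,0,0],[0,0,20],[0,0,0],[0,0,0]],"delta_pos":[[0,0,0],[0,0,0],[0,0,0],[0,0,15],[0,0,20]],"grip":[50,50,50,50,50]}'
```

```text
time_s: 4.62
tcp_pos: [0.4422, 0.2981, 0.0324]
ee_rot: [[-0.997, 0.083, 0.0], [0.083, 0.997, 0.0], [-0.0, 0.0, -1.0]]
wrist_force: [-0.3, 1.2, -0.0]
gripper_width: 0.686
time_s: 5.03
tcp_pos: [0.4402, 0.2958, 0.0651]
ee_rot: [[-0.999, -0.041, -0.006], [-0.041, 0.999, -0.006], [0.006, -0.005, -1.0]]
wrist_force: [0.3, 0.3, -3.9]
gripper_width: 0.693
```

```bash
python3 -m jog '{"rot":[[0,0,0],[0,0,1],[0,0,1],[0,0,1],[0,0,1],[0,0,1],[0,0,1],[0,0,1],[0,0,1],[0,0,0.7]],"delta_pos":[[0,-10,20],[5,-25,15],[9,-35,5],[9,-35,0],[9,-35,0],[9,-35,0],[9,-35,0],[9,-35,0],[9,-35,0],[4,-35,0]],"grip":[50,50,50,50,50,50,50,50,50,50]}'
python3 -m jog '{"rot":[[0,0,0],[0,0,0],[0,0,0],[0,0,0]],"delta_pos":[[0,-25,0],[0,-18,0],[0,0,0],[0,0,0]],"grip":[50,50,50,50]}'
```

```text
time_s: 5.87
tcp_pos: [0.5138, -0.019, 0.1065]
ee_rot: [[-0.981, -0.193, -0.002], [-0.193, 0.981, -0.0], [0.002, 0.0, -1.0]]
wrist_force: [0.9, 0.3, -4.0]
gripper_width: 0.687
time_s: 6.2
tcp_pos: [0.5128, -0.0611, 0.1063]
ee_rot: [[-0.982, -0.189, -0.003], [-0.189, 0.982, 0.0], [0.003, 0.001, -1.0]]
wrist_force: [-0.3, 0.3, -3.7]
gripper_width: 0.689
```

```bash
python3 -m jog '{"rot":[[0,0,0],[0,0,0],[0,0,0],[0,0,0],[0,0,0],[0,0,0],[0,0,0]],"delta_pos":[[0,-2,-20],[0,0,-20],[0,0,-8],[0,0,-4],[0,0,-2],[0,0,-1],[0,0,0]],"grip":[50,50,50,50,50,50,50]}'
python3 -m jog '{"rot":[[0,0,0],[0,0,0]],"delta_pos":[[0,0,0],[0,0,0]],"grip":[50,50]}'
```

```text
time_s: 6.78
tcp_pos: [0.5147, -0.0617, 0.0529]
ee_rot: [[-0.981, -0.193, 0.001], [-0.193, 0.981, 0.0], [-0.001, -0.0, -1.0]]
wrist_force: [0.3, -0.2, -4.2]
gripper_width: 0.689
time_s: 6.95
tcp_pos: [0.5146, -0.0619, 0.0531]
ee_rot: [[-0.981, -0.192, 0.002], [-0.192, 0.981, 0.0], [-0.002, -0.0, -1.0]]
wrist_force: [0.2, -0.4, -3.8]
gripper_width: 0.693
```

```bash
python3 -m jog '{"rot":[[0,0,0],[0,0,0],[0,0,0],[0,0,0],[0,0,0]],"delta_pos":[[0,0,-1],[0,0,-1],[0,0,-1],[0,0,0],[0,0,0]],"grip":[50,50,50,50,50]}'
python3 -m jog '{"rot":[[0,0,0],[0,0,0],[0,0,0],[0,0,0],[0,0,0],[0,0,0]],"delta_pos":[[0,0,0],[0,0,0],[0,0,0],[0,0,0],[0,0,0],[0,0,0]],"grip":[85,85,85,85,85,85]}'
python3 -m jog '{"rot":[[0,0,0],[0,0,0],[0,0,0],[0,0,0],[0,0,0],[0,0,0],[0,0,0]],"delta_pos":[[0,0,10],[0,0,30],[-20,-4,30],[-30,-6,0],[-34,-6,0],[0,0,0],[0,0,0]],"grip":[85,85,85,85,85,85,85]}'
python3 - <<'E'
from h import *
c=cap('wrist','w3.png');np.save('pics/w3.npy',c,allow_pickle=True)
f=c['frame'];hsv=cv2.cvtColor(f,cv2.COLOR_RGB2HSV)
m=((f.min(2)>100)&(hsv[...,1]<50)).astype(np.uint8)
for k in cv2.findContours(m,cv2.RETR_EXTERNAL,cv2.CHAIN_APPROX_NONE)[0]:
    if cv2.contourArea(k)>400:
        P=plane(c,k.reshape(-1,2),.062)[:,:2]*1000
        R=cv2.minAreaRect(P.astype(np.float32));print(cv2.boundingRect(k),np.round(R[0],1),np.round(R[1],1),R[2])
E
```

```text
time_s: 7.37
tcp_pos: [0.5143, -0.062, 0.0504]
ee_rot: [[-0.981, -0.192, 0.001], [-0.192, 0.981, -0.0], [-0.001, -0.0, -1.0]]
wrist_force: [-2.7, 0.4, 6.4]
gripper_width: 0.689
time_s: 7.87
tcp_pos: [0.5142, -0.0621, 0.0493]
ee_rot: [[-0.981, -0.192, 0.0], [-0.192, 0.981, -0.0], [-0.0, -0.0, -1.0]]
wrist_force: [0.6, -0.5, -0.2]
gripper_width: 0.846
time_s: 8.45
tcp_pos: [0.4286, -0.0784, 0.1203]
ee_rot: [[-0.981, -0.192, 0.001], [-0.192, 0.981, 0.0], [-0.001, -0.0, -1.0]]
wrist_force: [0.3, 0.2, -0.3]
gripper_width: 0.847
(220, 275, 71, 28) [491.2 -68.6] [25.2 55.6] 11.07688045501709
(218, 196, 74, 55) [436.6 -79.8] [42.9 55.2] 11.078892707824707
```

View pics/w3.png

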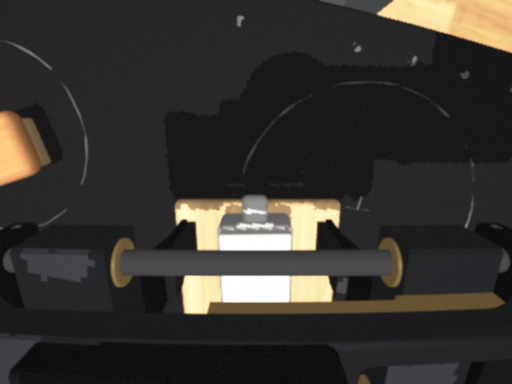

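Run:
```python
from h import *
c=np.load('pics/w3.npy',allow_pickle=True).item()
U=np.array([.9815,.1917]);V=np.array([-.1917,.9815]);O=np.array([645,-37.])
f=c['frame'].astype(int); print(f[188:232,255].mean(1).round(0).tolist()); print(f[204,236:276].mean(1).round(0).tolist())
for p,z in [((255,195.5),.05),((243,204),.05),((267,204),.05),((255,219),.054),((255,228),.062)]:
    w=plane(c,[p],z)[0,:2]*1000-O; print(p,z,(w@U).round(1),(w@V).round(1))
print((np.array([428.6,-78.4])-O)@np.c_[U,V])
```

```text
[23.0, 26.0, 29.0, 23.0, 25.0, 27.0, 50.0, 80.0, 103.0, 116.0, 126.0, 133.0, 139.0, 143.0, 145.0, 147.0, 147.0, 147.0, 147.0, 148.0, 154.0, 195.0, 239.0, 246.0, 235.0, 181.0, 150.0, 148.0, 145.0, 145.0, 146.0, 144.0, 145.0, 138.0, 142.0, 192.0, 235.0, 246.0, 241.0, 224.0, 196.0, 168.0, 135.0, 120.0]
[194.0, 194.0, 199.0, 206.0, 203.0, 178.0, 137.0, 124.0, 128.0, 136.0, 140.0, 143.0, 145.0, 147.0, 148.0, 148.0, 146.0, 145.0, 146.0, 147.0, 149.0, 149.0, 149.0, 149.0, 148.0, 147.0, 148.0, 146.0, 141.0, 137.0, 132.0, 127.0, 130.0, 135.0, 138.0, 139.0, 139.0, 138.0, 148.0, 179.0]
(255, 195.5) 0.05 -231.0 -1.8
(243, 204) 0.05 -224.2 -11.0
(267, 204) 0.05 -224.2 7.4
(255, 219) 0.054 -213.4 -1.8
(255, 228) 0.062 -209.4 -1.8
[-220.33298    0.84978]
```

```bash
python3 -m jog '{"rot":[[0,0,0],[0,0,0],[0,0,0],[0,0,0],[0,0,0],[0,0,0],[0,0,0]],"delta_pos":[[-1.5,-3,0],[0,0,-25],[0,0,-25],[0,0,-13],[0,0,-8],[0,0,0],[0,0,0]],"grip":[85,85,85,85,85,85,85]}'
python3 -m jog '{"rot":[[0,0,0],[0,0,0],[0,0,0],[0,0,0],[0,0,0],[0,0,0],[0,0,0],[0,0,0],[0,0,0],[0,0,0]],"delta_pos":[[0,0,0],[0,0,0],[0,0,0],[0,0,0],[0,0,0],[0,0,0],[0,0,0],[0,0,0],[0,0,0],[0,0,0]],"grip":[60,45,35,30,15,15,15,15,15,15]}'
```

```text
time_s: 9.08
tcp_pos: [0.4294, -0.081, 0.0483]
ee_rot: [[-0.981, -0.192, -0.0], [-0.192, 0.981, -0.0], [0.0, -0.0, -1.0]]
wrist_force: [0.1, -0.0, -0.7]
gripper_width: 0.848
time_s: 9.92
tcp_pos: [0.4286, -0.081, 0.0484]
ee_rot: [[-0.981, -0.193, -0.0], [-0.193, 0.981, -0.0], [0.0, 0.0, -1.0]]
wrist_force: [-1.2, 1.1, 1.2]
gripper_width: 0.227
```

```bash
python3 -m jog '{"rot":[[0,0,0],[0,0,0],[0,0,0],[0,0,0],[0,0,0],[0,0,0],[0,0,0],[0,0,0],[0,0,0],[0,0,0]],"delta_pos":[[7,1.5,0],[14,2.9,0],[16,3.4,0],[16,3.4,0],[16,3.4,0],[16,3.4,0],[16,3.4,0],[10,2,0],[6,1.3,0],[0,0,0]],"grip":[15,15,15,15,15,15,15,15,15,15]}'
python3 -m jog '{"rot":[[0,0,0],[0,0,0]],"delta_pos":[[0,0,0],[0,0,0]],"grip":[15,15]}'
```

```text
time_s: 10.75
tcp_pos: [0.5456, -0.0565, 0.0481]
ee_rot: [[-0.981, -0.192, -0.002], [-0.192, 0.981, -0.001], [0.002, -0.0, -1.0]]
wrist_force: [-1.7, -1.7, 3.5]
gripper_width: 0.22
time_s: 10.92
tcp_pos: [0.5455, -0.0565, 0.0481]
ee_rot: [[-0.981, -0.192, 0.0], [-0.192, 0.981, 0.0], [-0.0, 0.0, -1.0]]
wrist_force: [-1.0, -0.4, -0.4]
gripper_width: 0.224
```

```bash
python3 -m jog '{"rot":[[0,0,0],[0,0,0],[0,0,0],[0,0,0],[0,0,0],[0,0,0],[0,0,0]],"delta_pos":[[4,0.8,0],[4,0.8,0],[2,0.4,0],[2,0.4,0],[0,0,0],[0,0,0],[0,0,0]],"grip":[15,15,15,15,15,15,15]}'
python3 -m jog '{"rot":[[0,0,0],[0,0,0],[0,0,0]],"delta_pos":[[1,0.2,0],[0.5,0.1,0],[0,0,0]],"grip":[15,15,15]}'
python3 -m jog '{"rot":[[0,0,0],[0,0,0]],"delta_pos":[[1,0.2,0],[0,0,0]],"grip":[15,15]}'
```

```text
time_s: 11.5
tcp_pos: [0.5575, -0.0539, 0.0482]
ee_rot: [[-0.981, -0.192, -0.0], [-0.192, 0.981, 0.0], [-0.0, 0.0, -1.0]]
wrist_force: [-2.3, -0.5, -1.1]
gripper_width: 0.224
time_s: 11.75
tcp_pos: [0.558, -0.0538, 0.0481]
ee_rot: [[-0.981, -0.192, -0.002], [-0.192, 0.981, -0.0], [0.002, 0.0, -1.0]]
wrist_force: [-4.9, -0.2, 2.2]
gripper_width: 0.225
time_s: 11.92
tcp_pos: [0.558, -0.0538, 0.0481]
ee_rot: [[-0.981, -0.192, -0.005], [-0.192, 0.981, -0.001], [0.005, 0.0, -1.0]]
wrist_force: [-6.5, -0.9, 4.5]
gripper_width: 0.223
```

```bash
python3 -m jog '{"rot":[[0,0,0],[0,0,0],[0,0,0]],"delta_pos":[[1,0.2,0],[0,0,0],[0,0,0]],"grip":[15,15,15]}'
python3 -m jog '{"rot":[[0,0,0],[0,0,0],[0,0,0],[0,0,0],[0,0,0],[0,0,0],[0,0,0]],"delta_pos":[[0,0,0],[0,0,0],[0,0,0],[0,0,0],[0,0,0],[0,0,0],[0,0,0]],"grip":[60,60,60,60,60,60,60]}'
python3 -m jog '{"rot":[[0,0,0],[0,0,0],[0,0,0],[0,0,0],[0,0,0],[0,0,0],[0,0,0],[0,0,0],[0,0,0],[0,0,0]],"delta_pos":[[-15,-3,0],[-30,-6,10],[-30,-6,38],[-20,-5,38],[-5,0,38],[0,0,38],[0,0,38],[0,0,30],[0,0,0],[0,0,0]],"grip":[60,60,60,60,60,60,60,60,60,60]}'
python3 - <<'E'
from h import *
w=cap('wrist','w4.png');s=cap('scene','s4.png');t=cap('top','t4.png')
b=lambda n:cv2.imread('pics/'+n)
a=cv2.resize(b('s4.png')[140:260,200:340],None,fx=3.4,fy=3.4,interpolation=cv2.INTER_CUBIC)
d=cv2.resize(b('t4.png')[130:260,220:340],None,fx=2.6,fy=2.6,interpolation=cv2.INTER_CUBIC)
H=400;a=cv2.resize(a,(int(a.shape[1]*H/a.shape[0]),H));d=cv2.resize(d,(int(d.shape[1]*H/d.shape[0]),H))
o=np.hstack([a,d]);print(o.shape,a.shape);o=o[:,:800];cv2.imwrite('pics/c4.png',o)
print(w['xyz'])
E
```

```text
time_s: 12.17
tcp_pos: [0.5581, -0.0538, 0.0481]
ee_rot: [[-0.982, -0.191, -0.007], [-0.191, 0.982, -0.001], [0.007, 0.001, -1.0]]
wrist_force: [-9.7, -1.0, 5.3]
gripper_width: 0.225
time_s: 12.75
tcp_pos: [0.5589, -0.054, 0.0475]
ee_rot: [[-0.981, -0.192, -0.005], [-0.192, 0.981, -0.001], [0.005, 0.0, -1.0]]
wrist_force: [-5.1, -2.3, 0.5]
gripper_width: 0.58
time_s: 13.58
tcp_pos: [0.4686, -0.0718, 0.2744]
ee_rot: [[-0.981, -0.192, 0.01], [-0.192, 0.981, 0.002], [-0.01, -0.0, -1.0]]
wrist_force: [-0.3, -0.7, -1.0]
gripper_width: 0.6
(400, 835, 3) (400, 466, 3)
[ 0.39672229 -0.08762005  0.41098462]
```

View pics/c4.png

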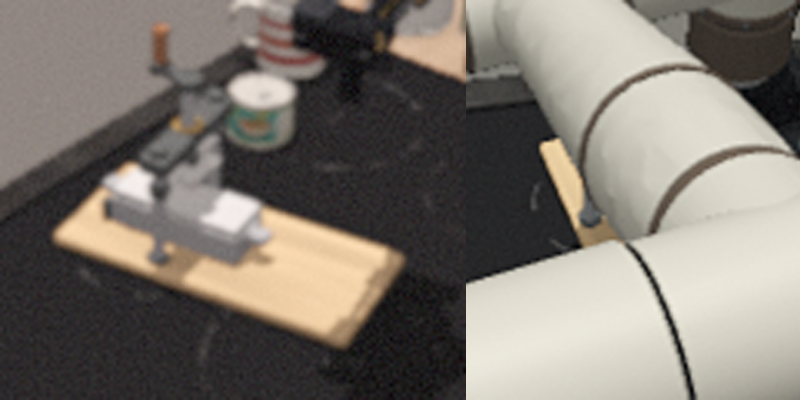

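View pics/w4.png

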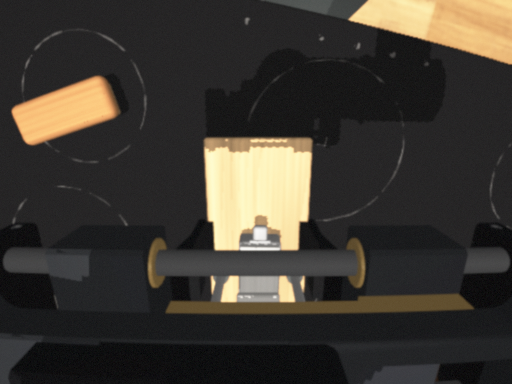

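Run:
```python
from h import *
c=load('wrist');f=c['frame'].astype(int)
U=np.array([.9815,.1917]);V=np.array([-.1917,.9815]);O=np.array([645,-37.])
print(f[218:250,260].mean(1).round(0).tolist());print(f[231,244:276].mean(1).round(0).tolist());print(f[245,230:290].mean(1).round(0).tolist())
for p,z in [((260,227),.05),((253,231),.05),((267,231),.05),((240,245),.062),((280,245),.062),((212,222),.018),((311,222),.018),((206,138),.018),((311,138),.018)]:
    w=plane(c,[p],z)[0,:2]*1000-O; print(p,z,(w@U).round(1),(w@V).round(1))
# knob again
s=load('scene');hsv=cv2.cvtColor(s['frame'],cv2.COLOR_RGB2HSV);m=(hsv[...,1]>110)&(hsv[...,0]<16)&(hsv[...,2]>60)
ys,xs=np.nonzero(m[143:166,240:258]);print('px',xs.mean()+240,ys.mean()+143)
for a in (0,.2,.4,.6): print(a,proj(s,[*(O+40*(np.cos(a)*U-np.sin(a)*V))/1000,.224-.02*a/2/np.pi]),proj(load('top'),[*(O+40*(np.cos(a)*U-np.sin(a)*V))/1000,.224-.02*a/2/np.pi]))
```

```text
[150.0, 146.0, 147.0, 149.0, 148.0, 148.0, 135.0, 116.0, 135.0, 180.0, 219.0, 237.0, 244.0, 245.0, 243.0, 243.0, 242.0, 241.0, 240.0, 240.0, 236.0, 224.0, 200.0, 224.0, 228.0, 185.0, 135.0, 121.0, 138.0, 202.0, 243.0, 240.0]
[150.0, 148.0, 146.0, 143.0, 141.0, 145.0, 147.0, 146.0, 148.0, 177.0, 220.0, 239.0, 246.0, 248.0, 247.0, 245.0, 245.0, 245.0, 242.0, 242.0, 239.0, 228.0, 194.0, 159.0, 148.0, 144.0, 141.0, 136.0, 136.0, 136.0, 137.0, 137.0]
[225.0, 222.0, 220.0, 220.0, 224.0, 225.0, 227.0, 225.0, 213.0, 167.0, 136.0, 126.0, 122.0, 121.0, 122.0, 123.0, 121.0, 125.0, 131.0, 137.0, 132.0, 124.0, 121.0, 121.0, 123.0, 122.0, 127.0, 134.0, 129.0, 120.0, 121.0, 119.0, 120.0, 122.0, 130.0, 136.0, 136.0, 129.0, 123.0, 123.0, 122.0, 124.0, 129.0, 136.0, 137.0, 135.0, 128.0, 125.0, 126.0, 145.0, 166.0, 194.0, 209.0, 213.0, 214.0, 214.0, 214.0, 212.0, 213.0, 213.0]
(260, 227) 0.05 -97.3 3.4
(253, 231) 0.05 -91.3 -6.3
(267, 231) 0.05 -91.3 13.0
(240, 245) 0.062 -76.0 -23.8
(280, 245) 0.062 -76.1 30.4
(212, 222) 0.018 -91.4 -67.6
(311, 222) 0.018 -91.5 79.8
(206, 138) 0.018 -215.0 -70.7
(311, 138) 0.018 -215.1 73.1
px 247.70833333333334 152.29166666666666
0 [[245.32669983 153.56123345]] [[272.84020864 143.35263312]]
0.2 [[246.76446981 152.75320297]] [[275.44396063 142.99932716]]
0.4 [[248.55639318 152.11370409]] [[278.13364685 143.03592405]]
0.6 [[250.63117342 151.67187232]] [[280.80739498 143.46629397]]
```

```bash
python3 -m jog '{"rot":[[0,0,0],[0,0,0],[0,0,0],[0,0,0],[0,0,0],[0,0,0],[0,0,0],[0,0,0],[0,0,0]],"delta_pos":[[0,0,25],[20,3,6],[35,5,0],[35,5,0],[35,5,0],[35,5,0],[35,5,0],[20,3,0],[0,0,0]],"grip":[60,60,60,60,60,60,60,60,60]}'
python3 -m jog '{"rot":[[0,0,0],[0,0,0],[0,0,0]],"delta_pos":[[0,0,0],[0,0,0],[0,0,0]],"grip":[60,60,60]}'
python3 - <<'E'
from h import *
w=cap('wrist','w5.png');s=cap('scene','s5.png')
cv2.imwrite('pics/c5.png',cv2.resize(cv2.imread('pics/s5.png')[110:230,190:330],None,fx=4,fy=4,interpolation=cv2.INTER_CUBIC))
E
```

```text
time_s: 14.48
tcp_pos: [0.6845, -0.0404, 0.2972]
ee_rot: [[-0.981, -0.192, -0.005], [-0.192, 0.981, -0.001], [0.005, 0.0, -1.0]]
wrist_force: [-0.6, 0.6, -0.2]
gripper_width: 0.603
time_s: 14.73
tcp_pos: [0.6804, -0.0414, 0.3023]
ee_rot: [[-0.981, -0.192, -0.001], [-0.192, 0.981, -0.0], [0.001, -0.0, -1.0]]
wrist_force: [-0.6, -0.6, -0.3]
gripper_width: 0.597
```

View pics/c5.png

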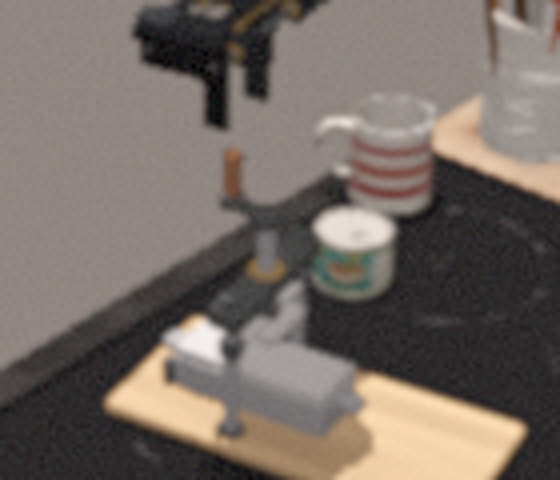

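The crop shows the fingers (tips at about (217,122) and (258,95)) straddling above the grip at (233,172), with the mould home against the stops. Next I descend and grip.

```bash
python3 -m jog '{"rot":[[0,0,0],[0,0,0],[0,0,0],[0,0,0],[0,0,0],[0,0,0],[0,0,0]],"delta_pos":[[4,0.7,0],[0,0,-20],[0,0,-25],[0,0,-15],[0,0,-7],[0,0,0],[0,0,0]],"grip":[60,60,60,60,60,60,60]}'
python3 -m jog '{"rot":[[0,0,0],[0,0,0],[0,0,0],[0,0,0],[0,0,0],[0,0,0],[0,0,0],[0,0,0]],"delta_pos":[[0,0,0],[0,0,0],[0,0,0],[0,0,0],[0,0,0],[0,0,0],[0,0,0],[0,0,0]],"grip":[45,30,15,15,15,15,15,15]}'
python3 - <<'E'
from h import *
print(r.sense()['tcp_pos'],r.sense()['wrist_force'])
E
```

```text
time_s: 15.42
tcp_pos: [0.6856, -0.0406, 0.2364]
ee_rot: [[-0.981, -0.192, 0.001], [-0.192, 0.981, -0.0], [-0.001, -0.001, -1.0]]
wrist_force: [0.1, 0.1, 0.5]
gripper_width: 0.599
time_s: 16.08
tcp_pos: [0.6851, -0.0398, 0.2356]
ee_rot: [[-0.981, -0.192, -0.0], [-0.192, 0.981, 0.001], [-0.0, 0.001, -1.0]]
wrist_force: [-1.2, 2.9, 0.7]
gripper_width: 0.209
[ 0.68510872 -0.03981924  0.2356199 ] [-1.17926803  2.90556529  0.65229368]
```

```bash
cat > wind.py <<'E'
import sys
from h import *
s=r.sense();O=np.array([645,-37.]);p=s['tcp_pos'][:2]*1000-O
b=np.degrees(np.arctan2(p[1],p[0]));print('beta',b.round(1),'r',np.hypot(*p).round(1),'theta mod',((11.05-b)%360).round(1),'z',s['tcp_pos'][2].round(4),s['wrist_force'].round(1))
n,st=int(sys.argv[1]),float(sys.argv[2])
q=np.array([40*np.array([np.cos(np.radians(b-i*st)),np.sin(np.radians(b-i*st))]) for i in range(n+1)])
q[0]=p; q=q.round(1)
print([[round(float(x),1),round(float(y),1),-round(st/18,2)] for x,y in np.diff(q,axis=0)])
E
python3 wind.py 10 15
```

```text
beta -4.0 r 40.2 theta mod 15.1 z 0.2356 [-1.2  2.9  0.7]
[[-2.3, -10.2, -0.83], [-4.6, -9.4, -0.83], [-7.0, -7.8, -0.83], [-8.7, -5.8, -0.83], [-9.9, -3.3, -0.83], [-10.4, -0.6, -0.83], [-10.2, 2.1, -0.83], [-9.4, 4.6, -0.83], [-7.8, 7.0, -0.83], [-5.8, 8.7, -0.83]]
```

```bash
python3 -m jog '{"rot":[[0,0,0],[0,0,0],[0,0,0],[0,0,0],[0,0,0],[0,0,0],[0,0,0],[0,0,0],[0,0,0],[0,0,0]],"delta_pos":[[-2.3,-10.2,-0.8],[-4.6,-9.4,-0.8],[-7,-7.8,-0.8],[-8.7,-5.8,-0.8],[-9.9,-3.3,-0.8],[-10.4,-0.6,-0.9],[-10.2,2.1,-0.8],[-9.4,4.6,-0.8],[-7.8,7,-0.9],[-5.8,8.7,-0.9]],"grip":[15,15,15,15,15,15,15,15,15,15]}'
python3 -m jog '{"rot":[[0,0,0],[0,0,0]],"delta_pos":[[0,0,0],[0,0,0]],"grip":[15,15]}'; python3 wind.py 10 15
```

```text
time_s: 16.92
tcp_pos: [0.6113, -0.0565, 0.2279]
ee_rot: [[-0.981, -0.192, 0.007], [-0.192, 0.981, -0.002], [-0.006, -0.004, -1.0]]
wrist_force: [7.0, -5.0, -2.6]
gripper_width: 0.209
time_s: 17.08
tcp_pos: [0.6104, -0.0551, 0.2277]
ee_rot: [[-0.981, -0.193, 0.003], [-0.193, 0.981, 0.0], [-0.003, -0.001, -1.0]]
wrist_force: [4.8, 1.3, -0.4]
gripper_width: 0.208
beta -152.4 r 39.1 theta mod 163.4 z 0.2277 [ 4.8  1.3 -0.4]
[[-4.4, 9.4, -0.83], [-1.0, 10.4, -0.83], [1.8, 10.3, -0.83], [4.4, 9.4, -0.83], [6.7, 8.0, -0.83], [8.6, 6.0, -0.83], [9.8, 3.6, -0.83], [10.4, 1.0, -0.83], [10.3, -1.8, -0.83], [9.4, -4.4, -0.83]]
```

```bash
python3 -m jog '{"rot":[[0,0,0],[0,0,0],[0,0,0],[0,0,0],[0,0,0],[0,0,0],[0,0,0],[0,0,0],[0,0,0],[0,0,0]],"delta_pos":[[-3.6,9.4,-0.8],[-1,10.4,-0.8],[1.8,10.3,-0.8],[4.4,9.4,-0.8],[6.7,8,-0.8],[8.6,6,-0.9],[9.8,3.6,-0.8],[10.4,1,-0.8],[10.3,-1.8,-0.9],[9.4,-4.4,-0.9]],"grip":[15,15,15,15,15,15,15,15,15,15]}'
python3 -m jog '{"rot":[[0,0,0],[0,0,0]],"delta_pos":[[0,0,0],[0,0,0]],"grip":[15,15]}'; python3 wind.py 10 15
```

```text
time_s: 17.92
tcp_pos: [0.6649, -0.0004, 0.2194]
ee_rot: [[-0.981, -0.193, -0.003], [-0.193, 0.981, 0.004], [0.002, 0.004, -1.0]]
wrist_force: [-3.5, 7.7, 4.9]
gripper_width: 0.205
time_s: 18.08
tcp_pos: [0.6669, -0.0017, 0.2192]
ee_rot: [[-0.981, -0.192, 0.002], [-0.192, 0.981, 0.003], [-0.002, 0.002, -1.0]]
wrist_force: [1.1, 6.4, 0.7]
gripper_width: 0.205
beta 58.2 r 41.5 theta mod 312.9 z 0.2192 [1.1 6.4 0.7]
[[7.3, -7.9, -0.83], [6.1, -8.5, -0.83], [3.6, -9.8, -0.83], [1.1, -10.4, -0.83], [-1.7, -10.3, -0.83], [-4.3, -9.5, -0.83], [-6.6, -8.1, -0.83], [-8.5, -6.1, -0.83], [-9.8, -3.6, -0.83], [-10.4, -1.1, -0.83]]
```

```bash
sed -i 's/645,-37\./645.8,-36.2/' wind.py; python3 wind.py 10 15
```

```text
beta 58.6 r 40.4 theta mod 312.5 z 0.2192 [1.1 6.4 0.7]
[[7.9, -6.9, -0.83], [6.1, -8.5, -0.83], [3.8, -9.7, -0.83], [1.1, -10.4, -0.83], [-1.6, -10.3, -0.83], [-4.3, -9.6, -0.83], [-6.5, -8.1, -0.83], [-8.5, -6.1, -0.83], [-9.7, -3.8, -0.83], [-10.4, -1.1, -0.83]]
```

```bash
python3 -m jog '{"rot":[[0,0,0],[0,0,0],[0,0,0],[0,0,0],[0,0,0],[0,0,0],[0,0,0],[0,0,0],[0,0,0],[0,0,0]],"delta_pos":[[7.7,-7.3,-0.8],[6.1,-8.5,-0.8],[3.8,-9.7,-0.8],[1.1,-10.4,-0.8],[-1.6,-10.3,-0.8],[-4.3,-9.6,-0.9],[-6.5,-8.1,-0.8],[-8.5,-6.1,-0.8],[-9.7,-3.8,-0.9],[-10.4,-1.1,-0.9]],"grip":[15,15,15,15,15,15,15,15,15,15]}'
python3 -m jog '{"rot":[[0,0,0],[0,0,0]],"delta_pos":[[0,0,0],[0,0,0]],"grip":[15,15]}'; python3 wind.py 6 15
```

```text
time_s: 18.92
tcp_pos: [0.646, -0.0757, 0.211]
ee_rot: [[-0.981, -0.192, 0.007], [-0.192, 0.981, 0.005], [-0.008, 0.003, -1.0]]
wrist_force: [6.7, 10.5, -1.3]
gripper_width: 0.209
time_s: 19.08
tcp_pos: [0.644, -0.0756, 0.2108]
ee_rot: [[-0.981, -0.192, 0.002], [-0.192, 0.981, 0.004], [-0.003, 0.004, -1.0]]
wrist_force: [1.6, 9.1, 2.0]
gripper_width: 0.207
beta -92.6 r 39.5 theta mod 103.6 z 0.2108 [1.6 9.1 2. ]
[[-10.3, 1.3, -0.83], [-9.4, 4.4, -0.83], [-8.0, 6.7, -0.83], [-6.0, 8.6, -0.83], [-3.6, 9.8, -0.83], [-0.9, 10.4, -0.83]]
```

```bash
python3 -m jog '{"rot":[[0,0,0],[0,0,0],[0,0,0],[0,0,0],[0,0,0],[0,0,0],[0,0,0],[0,0,0]],"delta_pos":[[-10.3,2.3,-0.8],[-9.4,4.4,-0.8],[-8,6.7,-0.8],[-6,8.6,-0.8],[-3.6,9.8,-0.8],[-0.9,10.4,-0.9],[0,0,0],[0,0,0]],"grip":[15,15,15,15,15,15,15,15]}'
python3 wind.py 6 6
```

```text
time_s: 19.75
tcp_pos: [0.6053, -0.0366, 0.2061]
ee_rot: [[-0.981, -0.192, -0.001], [-0.192, 0.981, -0.001], [0.001, -0.001, -1.0]]
wrist_force: [0.1, -0.8, 2.2]
gripper_width: 0.209
beta -179.4 r 40.5 theta mod 190.5 z 0.2061 [ 0.1 -0.8  2.2]
[[0.7, 4.2, -0.33], [0.6, 4.1, -0.33], [1.0, 4.1, -0.33], [1.5, 3.9, -0.33], [1.9, 3.8, -0.33], [2.2, 3.5, -0.33]]
```

```bash
python3 -m jog '{"rot":[[0,0,0],[0,0,0],[0,0,0],[0,0,0],[0,0,0]],"delta_pos":[[0.3,4.2,-0.3],[0.6,4.1,-0.3],[1,4.1,-0.3],[1.5,3.9,-0.3],[0,0,0]],"grip":[15,15,15,15,15]}'
python3 wind.py 6 4
```

```text
time_s: 20.17
tcp_pos: [0.6083, -0.0199, 0.2047]
ee_rot: [[-0.981, -0.192, -0.002], [-0.192, 0.981, -0.001], [0.002, -0.0, -1.0]]
wrist_force: [-2.7, -2.2, 4.1]
gripper_width: 0.204
beta 156.6 r 40.9 theta mod 214.5 z 0.2047 [-2.7 -2.2  4.1]
[[2.0, 2.1, -0.22], [1.4, 2.5, -0.22], [1.5, 2.3, -0.22], [1.7, 2.2, -0.22], [1.9, 2.1, -0.22], [1.9, 2.0, -0.22]]
```

```bash
for i in 1; do python3 -m jog '{"rot":[[0,0,0],[0,0,0],[0,0,0]],"delta_pos":[[1.4,2.4,-0.2],[1.4,2.5,-0.2],[0,0,0]],"grip":[15,15,15]}'; done
python3 wind.py 2 4 | head -1
python3 -m jog '{"rot":[[0,0,0],[0,0,0],[0,0,0]],"delta_pos":[[1.5,2.3,-0.2],[1.7,2.2,-0.2],[0,0,0]],"grip":[15,15,15]}'
python3 wind.py 4 4
```

```text
time_s: 20.42
tcp_pos: [0.6103, -0.0159, 0.2045]
ee_rot: [[-0.981, -0.192, -0.004], [-0.192, 0.981, -0.002], [0.004, -0.002, -1.0]]
wrist_force: [-4.1, -6.1, 6.7]
gripper_width: 0.208
beta 150.3 r 40.9 theta mod 220.8 z 0.2045 [-4.1 -6.1  6.7]
time_s: 20.67
tcp_pos: [0.6117, -0.0135, 0.2043]
ee_rot: [[-0.981, -0.192, -0.009], [-0.191, 0.981, -0.006], [0.01, -0.004, -1.0]]
wrist_force: [-7.7, -10.4, 9.1]
gripper_width: 0.209
beta 146.3 r 41.0 theta mod 224.7 z 0.2043 [ -7.7 -10.4   9.1]
[[2.4, 1.8, -0.22], [1.8, 2.1, -0.22], [2.0, 2.0, -0.22], [2.0, 1.9, -0.22]]
```

```bash
python3 -m jog '{"rot":[[0,0,0],[0,0,0],[0,0,0],[0,0,0]],"delta_pos":[[1.8,2.1,0],[1.8,2.1,0],[0,0,0],[0,0,0]],"grip":[15,15,15,15]}'
python3 wind.py 2 4 | head -1
python3 -m jog '{"rot":[[0,0,0],[0,0,0],[0,0,0],[0,0,0]],"delta_pos":[[1.9,2.0,0],[2,1.9,0],[0,0,0],[0,0,0]],"grip":[15,15,15,15]}'
python3 wind.py 4 4
```

```text
time_s: 21.0
tcp_pos: [0.6132, -0.0112, 0.2042]
ee_rot: [[-0.982, -0.191, -0.014], [-0.19, 0.982, -0.008], [0.015, -0.006, -1.0]]
wrist_force: [-11.8, -14.6, 10.9]
gripper_width: 0.209
beta 142.6 r 41.1 theta mod 228.5 z 0.2042 [-11.8 -14.6  10.9]
time_s: 21.33
tcp_pos: [0.6148, -0.0092, 0.2041]
ee_rot: [[-0.982, -0.19, -0.02], [-0.19, 0.982, -0.012], [0.022, -0.007, -1.0]]
wrist_force: [-15.9, -18.8, 13.1]
gripper_width: 0.207
beta 138.9 r 41.1 theta mod 232.1 z 0.2041 [-15.9 -18.8  13.1]
[[2.8, 1.3, -0.22], [2.0, 1.9, -0.22], [2.2, 1.8, -0.22], [2.3, 1.6, -0.22]]
```

```bash
python3 -m jog '{"rot":[[0,0,0],[0,0,0],[0,0,0],[0,0,0]],"delta_pos":[[2,1.8,0],[2.1,1.8,0],[0,0,0],[0,0,0]],"grip":[15,15,15,15]}'
python3 wind.py 2 4 | head -1
python3 -m jog '{"rot":[[0,0,0],[0,0,0],[0,0,0],[0,0,0]],"delta_pos":[[-2.5,-2.5,0],[-2.5,-2.5,0],[0,0,0],[0,0,0]],"grip":[15,15,15,15]}'
python3 wind.py 2 4 | head -1
```

```text
time_s: 21.67
tcp_pos: [0.6165, -0.0073, 0.204]
ee_rot: [[-0.982, -0.189, -0.027], [-0.189, 0.982, -0.014], [0.029, -0.009, -1.0]]
wrist_force: [-20.1, -22.7, 17.0]
gripper_width: 0.207
beta 135.3 r 41.2 theta mod 235.7 z 0.204 [-20.1 -22.7  17. ]
time_s: 22.0
tcp_pos: [0.6145, -0.0097, 0.2042]
ee_rot: [[-0.982, -0.19, -0.018], [-0.19, 0.982, -0.01], [0.019, -0.006, -1.0]]
wrist_force: [-15.4, -15.9, 12.5]
gripper_width: 0.21
beta 139.7 r 41.0 theta mod 231.3 z 0.2042 [-15.4 -15.9  12.5]
```

```bash
python3 -m jog '{"rot":[[0,0,0],[0,0,0],[0,0,0],[0,0,0],[0,0,0]],"delta_pos":[[-2.5,-2.5,0],[-2.5,-2.5,0],[-2,-2,0],[0,0,0],[0,0,0]],"grip":[15,15,15,15,15]}'
python3 wind.py 2 4 | head -1
python3 -m jog '{"rot":[[0,0,0],[0,0,0],[0,0,0],[0,0,0]],"delta_pos":[[-2,-2,0],[-1,-1,0],[0,0,0],[0,0,0]],"grip":[15,15,15,15]}'
python3 wind.py 2 4 | head -1
```

```text
time_s: 22.42
tcp_pos: [0.6117, -0.0134, 0.2043]
ee_rot: [[-0.982, -0.191, -0.007], [-0.191, 0.982, -0.004], [0.007, -0.003, -1.0]]
wrist_force: [-7.4, -8.8, 8.1]
gripper_width: 0.203
beta 146.3 r 41.0 theta mod 224.8 z 0.2043 [-7.4 -8.8  8.1]
time_s: 22.75
tcp_pos: [0.6107, -0.0148, 0.2044]
ee_rot: [[-0.981, -0.192, -0.002], [-0.192, 0.981, -0.002], [0.002, -0.001, -1.0]]
wrist_force: [-3.8, -5.9, 5.3]
gripper_width: 0.209
beta 148.7 r 41.1 theta mod 222.4 z 0.2044 [-3.8 -5.9  5.3]
```

```bash
python3 -m jog '{"rot":[[0,0,0],[0,0,0],[0,0,0],[0,0,0],[0,0,0],[0,0,0]],"delta_pos":[[2.5,2.5,0],[2.5,2.5,0],[2,2,0],[1,1,0],[0,0,0],[0,0,0]],"grip":[15,15,15,15,15,15]}'
python3 wind.py 2 4 | head -1
python3 -m jog '{"rot":[[0,0,0],[0,0,0],[0,0,0],[0,0,0],[0,0,0],[0,0,0]],"delta_pos":[[0,0,0],[0,0,0],[0,0,0],[0,0,0],[0,0,0],[0,0,0]],"grip":[50,50,50,50,50,50]}'
python3 wind.py 2 4 | head -1
python3 - <<'E'
from h import *
s=cap('scene','s6.png')
cv2.imwrite('pics/c6.png',cv2.resize(cv2.imread('pics/s6.png')[110:230,190:330],None,fx=4,fy=4,interpolation=cv2.INTER_CUBIC))
E
```

```text
time_s: 23.25
tcp_pos: [0.6134, -0.0111, 0.2042]
ee_rot: [[-0.982, -0.19, -0.016], [-0.19, 0.982, -0.009], [0.018, -0.006, -1.0]]
wrist_force: [-13.6, -15.0, 12.5]
gripper_width: 0.206
beta 142.2 r 41.0 theta mod 228.8 z 0.2042 [-13.6 -15.   12.5]
time_s: 23.75
tcp_pos: [0.6191, -0.0048, 0.2028]
ee_rot: [[-0.981, -0.192, -0.001], [-0.192, 0.981, 0.001], [0.001, 0.001, -1.0]]
wrist_force: [-0.4, 0.4, -0.9]
gripper_width: 0.488
beta 130.5 r 41.2 theta mod 240.6 z 0.2028 [-0.4  0.4 -0.9]
```

View pics/c6.png

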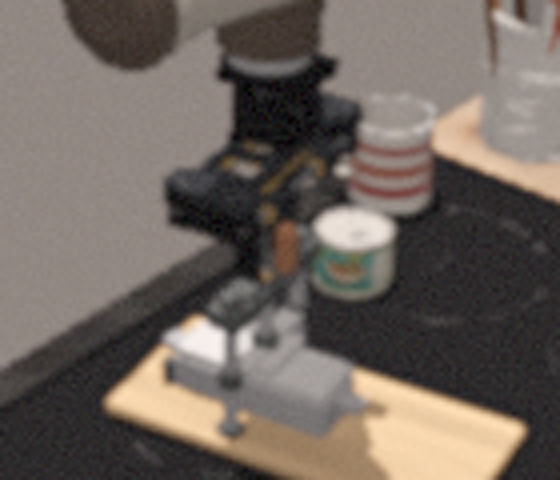

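The grip is visible at crop (286,248), free between the open fingers. I raise the tool clear and measure the crank angle.

```bash
python3 -m jog '{"rot":[[0,0,0],[0,0,0],[0,0,0],[0,0,0],[0,0,0],[0,0,0],[0,0,0]],"delta_pos":[[-3,-3,5],[0,0,25],[0,0,30],[0,0,30],[0,0,10],[0,0,0],[0,0,0]],"grip":[60,60,60,60,60,60,60]}'
cat > k.py <<'E'
from h import *
s=cap('scene','s7.png');O=np.array([645.8,-36.2])
hsv=cv2.cvtColor(s['frame'],cv2.COLOR_RGB2HSV);m=(hsv[...,1]>90)&((hsv[...,0]<14))&(hsv[...,2]>60)
ys,xs=np.nonzero(m[158:188,248:275]);p=np.array([(xs.min()+xs.max())/2+248,(ys.min()+ys.max())/2+158]);print(len(xs),xs.min()+248,xs.max()+248,ys.min()+158,ys.max()+158,p)
for a in np.arange(9.9,10.6,.1):
    b=np.radians(11.05)-a; print(a.round(2),proj(s,[*(O+40*np.array([np.cos(b),np.sin(b)]))/1000,.224-.02*a/2/np.pi]).round(1))
E
python3 k.py
```

```text
time_s: 24.38
tcp_pos: [0.616, -0.0083, 0.3036]
ee_rot: [[-0.981, -0.192, 0.0], [-0.192, 0.981, 0.001], [-0.001, 0.001, -1.0]]
wrist_force: [-0.3, 0.5, -1.3]
gripper_width: 0.6
61 258 274 165 177 [266. 171.]
9.9 [[262.6 170.7]]
10.0 [[261.5 171.1]]
10.1 [[260.3 171.4]]
10.2 [[259.2 171.7]]
10.3 [[257.9 171.9]]
10.4 [[256.7 172.1]]
10.5 [[255.4 172.2]]
```

Run:
```python
from h import *
O=np.array([645.8,-36.2]);s=load('scene')
P=lambda a:proj(s,[*(O+40*np.array([np.cos(np.radians(11.05)-a),np.sin(np.radians(11.05)-a)]))/1000,.224-.02*a/2/np.pi])[0].round(2)
def meas(fn,box):
    f=cv2.imread('pics/'+fn);hsv=cv2.cvtColor(f,cv2.COLOR_BGR2HSV);x0,y0,x1,y1=box
    m=((hsv[...,1]>110)&(hsv[...,0]<14)&(hsv[...,2]>60))[y0:y1,x0:x1].astype(np.uint8)
    n,l,st,ce=cv2.connectedComponentsWithStats(m);i=1+st[1:,4].argmax();return st[i],ce[i]+[x0,y0]
print(meas('scene0.png',(240,143,258,166)),meas('s5.png',(240,143,258,166)),P(.262),P(.29))
print(meas('s7.png',(250,158,270,186)));print([P(a).tolist() for a in (10,10.1,10.2,10.3)])
f=cv2.imread('pics/s7.png');cv2.imwrite('pics/c7.png',cv2.resize(f[130:250,190:330],None,fx=4.5,fy=4.5,interpolation=cv2.INTER_CUBIC))
```

```text
(array([ 7,  5,  3, 11, 24], dtype=int32), array([247.70833333, 152.29166667])) (array([ 7,  5,  3, 11, 24], dtype=int32), array([247.70833333, 152.70833333])) [246.94 152.55] [247.19 152.45]
(array([ 9,  8,  5, 12, 43], dtype=int32), array([261.13953488, 171.55813953]))
[[261.48, 171.07], [260.35, 171.42], [259.16, 171.71], [257.94, 171.94]]
```

View pics/c7.png

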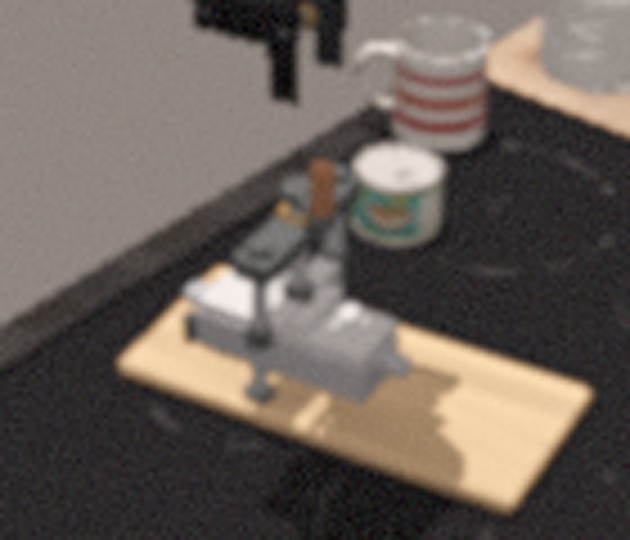

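Crank measures about 10.09 rad from the picture, while the tool's own path implied 10.2–10.3 under load. I'll regrip to read the angle unloaded and settle this.

```bash
python3 -m jog '{"rot":[[0,0,0],[0,0,0],[0,0,0],[0,0,0],[0,0,0],[0,0,0],[0,0,0]],"delta_pos":[[-5.8,-9.7,0],[0,0,-25],[0,0,-30],[0,0,-30],[0,0,-15],[0,0,0],[0,0,0]],"grip":[60,60,60,60,60,60,60]}'
python3 -m jog '{"rot":[[0,0,0],[0,0,0],[0,0,0],[0,0,0],[0,0,0],[0,0,0],[0,0,0],[0,0,0]],"delta_pos":[[0,0,0],[0,0,0],[0,0,0],[0,0,0],[0,0,0],[0,0,0],[0,0,0],[0,0,0]],"grip":[45,30,15,15,15,15,15,15]}'
python3 wind.py 4 4
```

```text
time_s: 25.02
tcp_pos: [0.6097, -0.0191, 0.2021]
ee_rot: [[-0.981, -0.192, -0.004], [-0.192, 0.981, -0.001], [0.004, -0.001, -1.0]]
wrist_force: [0.6, 1.1, -0.3]
gripper_width: 0.605
time_s: 25.68
tcp_pos: [0.6108, -0.0178, 0.2042]
ee_rot: [[-0.981, -0.192, 0.001], [-0.192, 0.981, 0.001], [-0.001, 0.001, -1.0]]
wrist_force: [-0.8, 3.3, 2.8]
gripper_width: 0.211
beta 152.2 r 39.6 theta mod 218.8 z 0.2042 [-0.8  3.3  2.8]
[[1.0, 2.7, -0.22], [1.5, 2.3, -0.22], [1.7, 2.2, -0.22], [1.9, 2.1, -0.22]]
```

```bash
python3 -m jog '{"rot":[[0,0,0],[0,0,0],[0,0,0],[0,0,0]],"delta_pos":[[1.4,2.4,0],[1.5,2.3,0],[0,0,0],[0,0,0]],"grip":[15,15,15,15]}'
python3 wind.py 2 4 | head -1
python3 -m jog '{"rot":[[0,0,0],[0,0,0],[0,0,0],[0,0,0],[0,0,0],[0,0,0],[0,0,0]],"delta_pos":[[1.7,2.2,0],[1.9,2.1,0],[2,2,0],[2,2,0],[2,2,0],[0,0,0],[0,0,0]],"grip":[15,15,15,15,15,15,15]}'
python3 wind.py 2 4 | head -1
python3 -m jog '{"rot":[[0,0,0],[0,0,0],[0,0,0],[0,0,0],[0,0,0]],"delta_pos":[[2,1.8,0],[2,1.8,0],[2,1.8,0],[0,0,0],[0,0,0]],"grip":[15,15,15,15,15]}'
python3 wind.py 2 4 | head -1
```

```text
time_s: 26.02
tcp_pos: [0.6118, -0.0157, 0.2041]
ee_rot: [[-0.981, -0.192, -0.005], [-0.192, 0.981, -0.004], [0.005, -0.003, -1.0]]
wrist_force: [-5.0, -5.2, 4.6]
gripper_width: 0.209
beta 148.9 r 39.7 theta mod 222.2 z 0.2041 [-5.  -5.2  4.6]
time_s: 26.6
tcp_pos: [0.6157, -0.0101, 0.2038]
ee_rot: [[-0.982, -0.19, -0.02], [-0.19, 0.982, -0.012], [0.022, -0.007, -1.0]]
wrist_force: [-16.6, -15.7, 11.2]
gripper_width: 0.207
beta 139.1 r 39.9 theta mod 232.0 z 0.2038 [-16.6 -15.7  11.2]
time_s: 27.02
tcp_pos: [0.6183, -0.0072, 0.2036]
ee_rot: [[-0.981, -0.189, -0.029], [-0.189, 0.982, -0.016], [0.032, -0.01, -0.999]]
wrist_force: [-21.4, -20.3, 14.4]
gripper_width: 0.207
beta 133.5 r 40.0 theta mod 237.6 z 0.2036 [-21.4 -20.3  14.4]
```

Run:
```python
from h import *
s=cap('scene','s8.png');w=cap('wrist','w8.png')
a=cv2.resize(cv2.imread('pics/s7.png')[150:200,230:290],(400,333),interpolation=cv2.INTER_CUBIC)
b=cv2.resize(cv2.imread('pics/s8.png')[150:200,230:290],(400,333),interpolation=cv2.INTER_CUBIC)
for i in (a,b): cv2.line(i,(int((261.1-230)*400/60),0),(int((261.1-230)*400/60),333),(0,255,0),1)
cv2.imwrite('pics/c8.png',np.hstack([a,b]))
f=s['frame'];hsv=cv2.cvtColor(f,cv2.COLOR_RGB2HSV)
m=((hsv[...,1]>110)&(hsv[...,0]<14)&(hsv[...,2]>50))[155:190,245:268].astype(np.uint8)
n,l,st,ce=cv2.connectedComponentsWithStats(m);print(st[1:],ce[1:]+[245,155])
```

```text
[[12 11  5 12 48]] [[259.         171.14583333]]
```

View pics/c8.png

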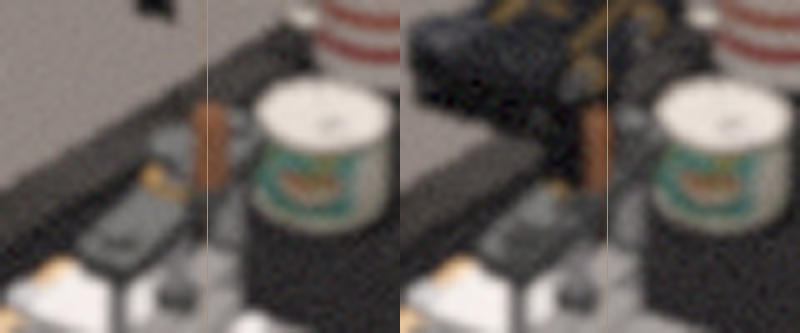

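The side-by-side shows the grip at column 261.1 unloaded and about 259 under 30 N. So the crank springs about 0.2 rad elastically against the bearing plate. I release it under load and check.

```bash
python3 -m jog '{"rot":[[0,0,0],[0,0,0],[0,0,0],[0,0,0],[0,0,0],[0,0,0]],"delta_pos":[[0,0,0],[0,0,0],[0,0,0],[0,0,0],[0,0,0],[0,0,0]],"grip":[75,75,75,75,75,75]}'
python3 -m jog '{"rot":[[0,0,0],[0,0,0],[0,0,0],[0,0,0],[0,0,0],[0,0,0],[0,0,0]],"delta_pos":[[-3,-4,5],[0,0,25],[0,0,30],[0,0,30],[0,0,10],[0,0,0],[0,0,0]],"grip":[75,75,75,75,75,75,75]}'
cat > m.py <<'E'
from h import *
s=cap('scene','s9.png')
hsv=cv2.cvtColor(s['frame'],cv2.COLOR_RGB2HSV);m=((hsv[...,1]>110)&(hsv[...,0]<14)&(hsv[...,2]>60))[158:186,250:270].astype(np.uint8)
n,l,st,ce=cv2.connectedComponentsWithStats(m);i=1+st[1:,4].argmax();print(st[i],ce[i]+[250,158])
E
python3 m.py
```

```text
time_s: 27.62
tcp_pos: [0.6293, 0.0028, 0.2035]
ee_rot: [[-0.981, -0.193, -0.0], [-0.193, 0.981, 0.0], [-0.0, 0.0, -1.0]]
wrist_force: [0.7, 0.5, -0.6]
gripper_width: 0.576
time_s: 28.2
tcp_pos: [0.6258, -0.0016, 0.3037]
ee_rot: [[-0.981, -0.192, 0.001], [-0.192, 0.981, 0.001], [-0.001, 0.001, -1.0]]
wrist_force: [0.3, -0.2, -1.1]
gripper_width: 0.75
[ 9  8  5 12 49] [261.02040816 171.57142857]
```

```bash
python3 -m jog '{"rot":[[0,0,0],[0,0,0],[0,0,0],[0,0,0],[0,0,0],[0,0,0],[0,0,0],[0,0,0],[0,0,0],[0,0,0]],"delta_pos":[[0,0,30],[0,0,0],[0,0,0],[0,0,0],[0,0,0],[0,0,0],[0,0,0],[0,0,0],[0,0,0],[0,0,0]],"grip":[75,75,75,75,75,75,75,75,75,75]}'
python3 m.py
python3 - <<'E'
from h import *
g=lambda n,b:cv2.imread('pics/'+n,0)[b[1]:b[3],b[0]:b[2]].astype(np.float32)
for nm,b,n0 in [('mould ear+stops',(225,190,290,225),'s5.png'),('brush',(335,172,365,212),'scene0.png'),('mill',(160,202,188,258),'scene0.png'),('tin',(270,165,290,182),'scene0.png')]:
    A,B=g(n0,b),g('s9.png',b);print(nm,cv2.phaseCorrelate(A,B),abs(A-B).mean())
from station import finish_job
print(finish_job())
E
```

```text
time_s: 29.08
tcp_pos: [0.6261, -0.0019, 0.3335]
ee_rot: [[-0.981, -0.192, -0.0], [-0.192, 0.981, 0.0], [0.0, 0.0, -1.0]]
wrist_force: [-0.7, 0.2, 0.7]
gripper_width: 0.754
[ 9  8  5 12 41] [261.14634146 171.34146341]
mould ear+stops ((-0.03374504460131078, 0.14830970552716138), 0.838503635224001) 9.622417
brush ((-0.038833661672873276, -0.017440045097202983), 0.9580968002478282) 3.875
mill ((-0.10809043184508305, 0.034130899272842186), 0.9630308066474067) 4.3450255
tin ((0.05528765841255456, 0.0023097306549964003), 0.9417838910387621) 3.5294118
the job is handed in; nothing more can be done
None
```

I completed the whole sequence and handed the job in at about 29 s, but I could not measure whether the plate bears with more than the required 4 N.

**What I did:** I set the mould down on the front of the bed, about 134 mm short of home, and let go. I then took it by its near ear and slid it until it stopped against the stops at about 10 N. After letting go of the mould, I wound the crank from about 0.26 to about 10.1 rad, took it to about 30 N at the grip twice, and released it under load.

**Last checks:**
- **Mould position:** before winding, the near ear's tip was at x = -97.3 mm, where -97 means home. In the pictures the mould and stops moved by less than 0.2 px between before and after winding.
- **Sideways position:** readings disagreed by a few millimetres. The tool's path gave about 0, the wrist camera about +3 mm, and relative to the bed edges about -3 mm; all are inside the 10 mm limit.
- **Bystanders:** the brush, pepper mill and tin moved by about 0.1 px or less.
- **Robot:** it stood clear and touched nothing when I handed in.

**The doubt:** under about 30 N the crank looked to be near 10.3 rad. Each time I let go, it sprang back to about 10.10 rad and stayed there. That is just past the 10.05 where the plate should meet the lid, and at the start of the firm range, which begins around 10.15. I believe friction holds enough force there, but I inferred that rather than measured it.

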